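# Hang the rasps on the sloping tool rack

### The arm

A 7-joint arm with a two-finger parallel gripper is mounted at the origin on the work surface. World frame = base frame: x ahead of the robot, y to its left, z up, the work surface at z = 0. Lengths are in m, angles in rad, forces in N, time in s.
With the tool pointing down it reaches from about 0.35 to 0.9 m from the base axis. Payload 8.1 kg.
Tool frame: the origin (TCP) lies between the finger pads; the fingertips stand 19 mm ahead of it and the grasp point (between the pads) is the TCP (env.tip_reach is the distance from the TCP to the fingertips, in m); z points along the fingers, y is the line along which they close (so a half turn about z gives the same grasp; the last joint's range is limited). The gripper opens to 92 mm and grips with 3 to 60 N. Pads are 19 mm wide; open, the fingers measure 130 mm over their backs; the gripper's body (75 mm by 190 mm) begins 47 mm behind the grasp point.
Start: joints at [1.168, 0.434, 0.025, 1.573, -0.012, 1.134, -0.075], TCP at [0.185, -0.597, 0.246] pointing down, gripper open.
Joint ranges: [-2.62, 2.62], [-0.44, 2.09], [-1.27, 1.32], [0.08, 2.57], [-1.32, 4.46], [0.12, 2], [-2.74, 2.74]. Speed limits (rad/s): [2.22, 2.22, 3.01, 3.01, 3.14, 3.14, 3.14].

### API

Orientations are given as a unit quaternion [x, y, z, w].
In Python, from cell import env gives the robot as it stands. The module is installed in compiled form; this text tells all that it offers.
- The arm moves only by the shell command python3 -m creep 'ROWS' [FORCE]. ROWS is JSON, a list of rows, each a list of 7 numbers: the shift along the tool's x, y, z scaled (see below), then the turn, a rotation vector about the tool's x, y, z scaled (see below), then the finger opening in mm, from 0 to 91.8. In form: [[x, y, z, ax, ay, az, hand], ...]. A call has 1 to 12 rows; each row is the pose to reach, as a shift and turn from the pose commanded when the call began, along the tool's axes at that moment; what a row does not reach only later rows make up. The controller multiplies each number of a shift by 100 mm and each number of a turn by pi/2 rad. A row lasts 1/8 s, in which the tool goes at most 62.5 mm and 10.7 degrees, less where a joint would pass 70% of its speed; a pose out of reach is approached as far as the arm can. A call with a number of a shift or a turn outside -1 to 1 is refused whole. A call with a gripper value outside its range is refused whole. The fingers move at their own pace and stop on an object; FORCE is the grip in N (left out, the last holds). Time passes only in rows, so rows that repeat a pose let the fingers close. It gives the time, the measured TCP pose, the force, the opening and the grip force at its end, in the units of the state.
- env.sense(): the state, without advancing time (a new reading comes with each control period).
- env.read_camera(name): name is "scene" or "top"; returns the picture (480x640x3 uint8, blue, green, red); there is no depth.
- env.camera_model(name): a dict with "fx", "fy", "cx", "cy" (pixels), "R" (3x3) and "t" (3): a world point X has camera coordinates R X + t. Camera axes: x right, y down, z forward; pixel columns grow to the right and rows downward; lengths in m; the calibration is good to about 2 mm. A picture is of the moment at which its call begins. camera_model takes no time and is no camera call.
- env.close_job(): hands the job in; it is judged then, once.
The state is a dict: "t": time; "qpos": joint angles; "joint_vel": joint speeds; "tau": joint torques, N m; "tcp_pos": TCP position; "tool_rot": TCP orientation; "contact_force": force on the tool from outside, world axes, zero at the start; "moment": the same for the moment, N m; "finger_gap": finger opening in m; "grip_force": force on a finger pad.
Only numpy, scipy, OpenCV 4.12 (cv2) and the standard library are available. Lean on these libraries where they do the work, as an engineer would, in place of code of your own. Each camera call takes 0.05 s, during which the arm holds its last target. There are 200 camera calls.

### The job

Hang the two carver's rasps from the bench on the sloping tool rack, the red-handled one on the red peg and the blue-handled one on the blue peg: the peg through the eye, the rasp lying flat on the board with its blade pointing straight down the slope. Leave the yellow-handled rasp on its peg, and do not shift or tip the two wooden figures or the roll of tape.

Things in the scene. Friction and masses are not known exactly. Their poses are not given: they have to be found in the camera images.
- rasp_red: Carver's rasp lying flat: red handle 92 x 22 wide x 16 high, x = -46 to 46; flat steel blade 18 wide, 5 thick, to x = -102; steel eye plate 34 x 34 x 10 with a round 18 mm hole centred at x = 65 (plate ends at x = 82). All mm. About 0.12 kg. Origin under the middle of the handle, on the flat underside; x along the rasp towards the eye, z out of the upper side.
- rasp_blue: Carver's rasp lying flat: blue handle 92 x 22 wide x 16 high, x = -46 to 46; flat steel blade 18 wide, 5 thick, to x = -102; steel eye plate 34 x 34 x 10 with a round 18 mm hole centred at x = 65 (plate ends at x = 82). All mm. About 0.12 kg. Origin under the middle of the handle, on the flat underside; x along the rasp towards the eye, z out of the upper side.
- red_eye (a point): Centre of the hole in the red rasp's eye plate, at the flat underside; axes as the rasp's.
- blue_eye (a point): Centre of the hole in the blue rasp's eye plate, at the flat underside; axes as the rasp's.
- red_peg (a point): Root of the red peg on its axis, at the surface of the sloping board. The peg is a red pin 9 mm across, 36 mm long, round-tipped, square to the board; a thin red plaque 45 x 18 mm is on the board just above it. z points out along the peg (35 degrees from vertical), x straight up the slope, y across the board.
- blue_peg (a point): Root of the blue peg on its axis, at the surface of the sloping board. The peg is a blue pin 9 mm across, 36 mm long, round-tipped, square to the board; a thin blue plaque 45 x 18 mm is on the board just above it. z points out along the peg (35 degrees from vertical), x straight up the slope, y across the board.
- yellow_peg (a point): Root of the yellow peg on its axis, at the surface of the sloping board. The peg is a yellow pin 9 mm across, 36 mm long, round-tipped, square to the board; a thin yellow plaque 45 x 18 mm is on the board just above it. z points out along the peg (35 degrees from vertical), x straight up the slope, y across the board. The yellow-handled rasp hangs on it.
- rack: Wooden rack fixed to the bench: board 250 mm wide, 240 mm up the slope, 35 degrees from level, lower edge 16 mm and upper edge 154 mm above the bench. Three pegs 75 mm apart in a level row, 205 mm up the slope, colours in any order. Origin on the bench under the board (lower edge x = -96 mm, upper edge x = 101 mm); x: level direction in which it rises, y along its width.
- rasp_yellow: A third rasp like the others but with a yellow handle, already hanging on the yellow peg, blade down the slope. Origin at the root of its peg; its x is the level direction in which the board rises, z vertical.
- figure_pale: Small standing pale wooden figure, 67 mm tall, foot 42 mm across. Origin under its foot.
- figure_dark: Small standing dark wooden figure, 60 mm tall, foot 46 mm across. Origin under its foot.
- tape: Roll of tape lying flat on the bench: ring 92 mm across, 72 mm inside, 24 mm high. Origin at the centre of its underside.
Mind the look-alikes: they are no part of the job. What is shaped like the rasp_red but pink is not meant.

How it is judged:
At the end, for the whole second after the job is handed in: Both rasps rest on the pegs of their colours: hole within 8 mm of the peg's axis each way, underside within 7 mm of the board, flat within 8 degrees, blade down the slope within 17 degrees; the yellow rasp still hangs within 15 mm of its start (x of red_eye in the frame of red_peg between -0.008 and 0.008 m and y of red_eye in the frame of red_peg between -0.008 and 0.008 m and z of red_eye in the frame of red_peg between -0.004 and 0.007 m and x of rasp_red in the frame of red_peg below -0.04 m and angle between the z axis of rasp_red and the z axis of red_peg, either way round below 0.14 rad and angle between each of rasp_red, rasp_blue's own z axis and vertical below 1.2 rad and angle between the x axis of rasp_red and the x axis of red_peg, either way round below 0.3 rad and linear speed of each of rasp_red, rasp_blue below 0.02 m/s and angular speed of each of rasp_red, rasp_blue below 0.2 rad/s and x of blue_eye in the frame of blue_peg between -0.008 and 0.008 m and y of blue_eye in the frame of blue_peg between -0.008 and 0.008 m and z of blue_eye in the frame of blue_peg between -0.004 and 0.007 m and x of rasp_blue in the frame of blue_peg below -0.04 m and angle between the z axis of rasp_blue and the z axis of blue_peg, either way round below 0.14 rad and angle between the x axis of rasp_blue and the x axis of blue_peg, either way round below 0.3 rad and distance of rasp_yellow from where it was at the start of the episode below 0.015 m); the robot touches nothing.
It fails at once if the yellow-handled rasp is moved by more than 25 mm (distance of rasp_yellow from where it was at the start of the episode above 0.025 m).
It fails at once if the pale figure is shifted by more than 20 mm or tipped (distance of figure_pale from where it was at the start of the episode above 0.02 m or angle between figure_pale's own z axis and vertical above 0.35 rad).
It fails at once if the dark figure is shifted by more than 20 mm or tipped (distance of figure_dark from where it was at the start of the episode above 0.02 m or angle between figure_dark's own z axis and vertical above 0.35 rad).
It fails at once if the roll of tape is shifted by more than 20 mm or tipped (distance of tape from where it was at the start of the episode above 0.02 m or angle between tape's own z axis and vertical above 0.35 rad).
It also fails if it takes over 59 s, if anything falls off the work surface, if the arm or the gripper's body presses on something with over 40 N, if the wrist force passes 120 N, or if a joint passes its speed limit or range.

## Working session

There is one attempt and no reset: what is moved stays moved. The work goes in short steps, Python scripts to look and compute and a shell command to move; the robot and the scene stay as the last step left them, time stands still between calls to the robot, and variables do not carry over. Pictures are saved under pics/ and viewed, at most 10 in all, crops included, and the job is handed in when it is done.

```bash
mkdir -p pics; python3 - <<'E'
from cell import env
import cv2
for n in("scene","top"):
    cv2.imwrite(f"pics/{n}0.png",env.read_camera(n)); m=env.camera_model(n); print({k:(v.round(4).tolist() if hasattr(v,'round') and hasattr(v,'tolist') else v) for k,v in m.items()})
s=env.sense(); print(s['t'],s['tcp_pos'],s['tool_rot'],s['finger_gap'])
E
```

```text
{'fx': 531.19412610808, 'fy': 531.19412610808, 'cx': 322.90035593970197, 'cy': 241.2588915315676, 'R': [[0.606, 0.7954, 0.0096], [0.5753, -0.4299, -0.6959], [-0.5494, 0.4272, -0.7181]], 't': [-0.3411, -0.1958, 1.2691]}
{'fx': 600.1108903488965, 'fy': 600.1108903488965, 'cx': 319.0895446442376, 'cy': 246.7291886445882, 'R': [[0.0064, -0.9999, -0.0102], [-0.9809, -0.0043, -0.1946], [0.1945, 0.0112, -0.9808]], 't': [0.0465, 0.515, 1.0194]}
0.1 [ 0.18439088 -0.59672102  0.24502156] [ 9.88794218e-01  1.49283147e-01 -1.80995350e-04 -7.09476404e-04] 0.09207656452011967
```

View pics/scene0.png

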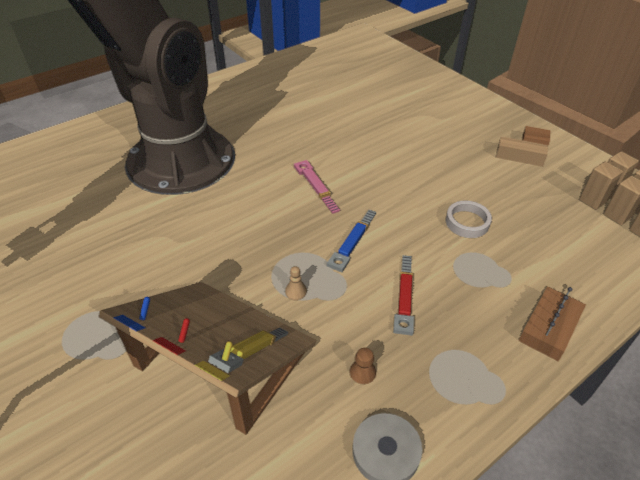

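View pics/top0.png

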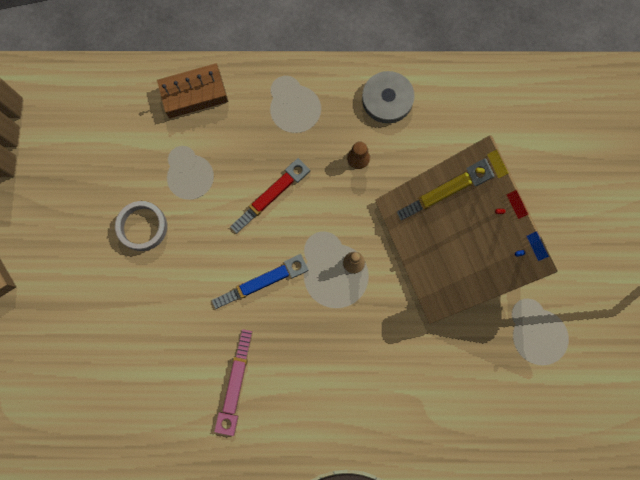

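The candidates for the red rasp are the red-handled one at top (273,195), the pink look-alike at (233,390) and the red peg and plaque at (508,208). The only blue rasp is at (265,282). The yellow one hangs on the rack at (445,190). I choose the red at (273,195) and the blue at (265,282), and check both in a crop.

```bash
python3 - <<'E'
import cv2
a=cv2.imread("pics/top0.png")
cv2.imwrite("pics/c1.png",cv2.resize(a[150:315,205:325],None,fx=3.6,fy=3.6,interpolation=cv2.INTER_CUBIC))
cv2.imwrite("pics/c2.png",cv2.resize(a[130:330,370:565],None,fx=3,fy=3,interpolation=cv2.INTER_CUBIC))
E
```

```text
(no output)
```

View pics/c1.png

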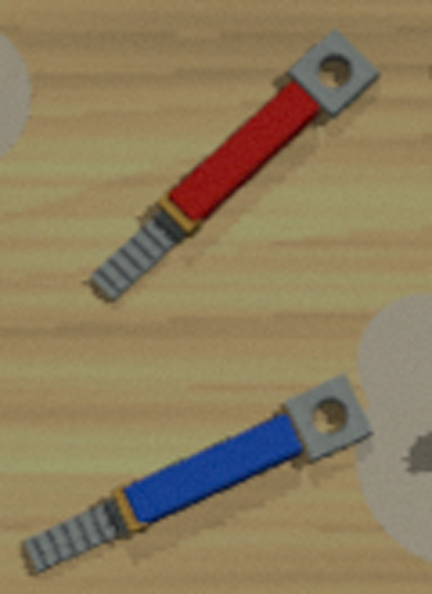

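View pics/c2.png

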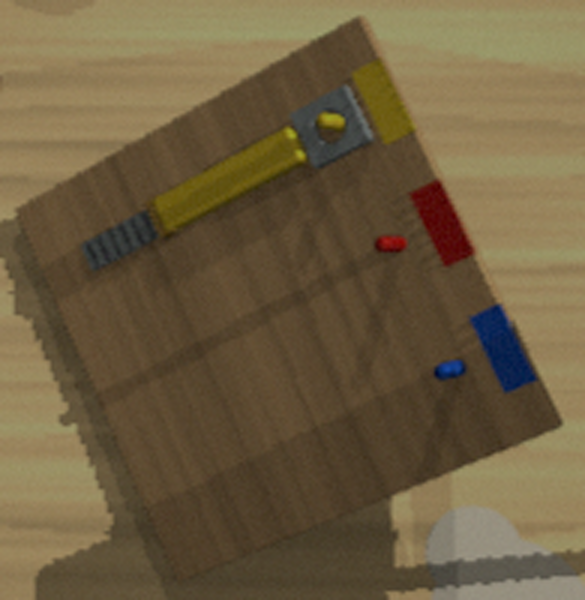

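Crop 1 confirms the red and blue rasps, with eye centres at top ≈(298,169) and (297,265). Crop 2 shows the pegs: red root ≈(504,211) and tip ≈(497,211), blue root ≈(524,253) and tip ≈(517,253). The yellow rasp hangs on its own peg.

```bash
cat >h.py <<'E'
from cell import env
import numpy as np, json
from scipy.optimize import least_squares
from scipy.spatial.transform import Rotation as Ro
cam={n:env.camera_model(n) for n in("top","scene")}
def proj(n,X):
    m=cam[n]; c=np.asarray(X)@np.array(m['R']).T+np.array(m['t'])
    return np.c_[m['fx']*c[:,0]/c[:,2]+m['cx'],m['fy']*c[:,1]/c[:,2]+m['cy']]
def place(v,P):
    return Ro.from_euler('z',v[2]).apply(P)+[v[0],v[1],0]
def fit(obs,x0):  # obs: list of (cam, local pt mm, pixel)
    f=lambda v:np.concatenate([(proj(n,place(v,[np.array(p)/1e3]))[0]-px) for n,p,px in obs])
    r=least_squares(f,x0,loss='soft_l1'); return r.x,r.fun.reshape(-1,2)
S35,C35=np.sin(np.radians(35)),np.cos(np.radians(35))
def to(p,R):  # shift and turn from the present pose to pose p,R in row units
    s=env.sense(); R0=Ro.from_quat(s['tool_rot'])
    return (R0.inv().apply(np.array(p)-s['tcp_pos'])/.1).round(3),((R0.inv()*R).as_rotvec()/(np.pi/2)).round(3)
def axes(x,z):
    return Ro.from_matrix(np.c_[x,np.cross(z,x),z])
E
cat >fit.py <<'E'
from h import *
c1=lambda x,y:np.array([x/3.6+205-.36,y/3.6+150-.36]); c2=lambda x,y:np.array([x/3+370-.33,y/3+130-.33])
t,s='top','scene'; out={}
def rasp(eye,tip,a,b,c,d,se,st):
    return [(t,(65,0,10),c1(*eye)),(t,(-102,0,5),c1(*tip)),(t,(82,17,10),c1(*a)),(t,(82,-17,10),c1(*b)),(t,(48,17,10),c1(*c)),(t,(48,-17,10),c1(*d)),(s,(65,0,10),np.array(se)),(s,(-102,0,5),np.array(st))]
R=rasp((334,69),(100,290),(335,30),(379,73),(290,70),(334,118),(404,323),(406,257))
B=rasp((330,415),(29,561),(346,375),(371,431),(286,403),(301,460),(339,262),(372,212))
def bp(u,y,h=0): return (-96+u*C35-h*S35,y,16+u*S35*1.0+h*C35)
K=[(t,(-96,125,16),c2(17,208)),(t,(-96,-125,16),c2(175,580)),(t,(101,125,154),c2(365,18)),(t,(101,-125,154),c2(560,425)),
(s,(101,125,154),np.array((238,389))),(s,(101,-125,154),np.array((100,314))),(s,(-96,125,16),np.array((319,340))),(s,(-96,-125,16),np.array((205,283))),
(t,bp(205,0),c2(403,244)),(t,bp(205,0,36),c2(380,242)),(t,bp(205,-75),c2(461,369)),(t,bp(205,-75,36),c2(438,370)),
(s,bp(205,0),np.array((181,341))),(s,bp(205,0,36),np.array((186,319))),(s,bp(205,-75),np.array((142,317))),(s,bp(205,-75,36),np.array((147,297))),
(t,bp(205,75,36),c2(323,118))]
for n,o,x0 in(('red',R,(.6,.1,-.8)),('blue',B,(.45,.1,-1.1)),('rack',K,(.5,-.25,-1.1))):
    v,r=fit(o,x0); out[n]=v.tolist(); print(n,v.round(4),np.abs(r).max(1).round(1))
v=out['rack']
for n,y in(('red',0),('blue',-75)): out[n+'_peg']=place(v,[np.array(bp(205,y))/1e3])[0].tolist(); print(n,np.round(out[n+'_peg'],4))
json.dump(out,open('fit.json','w'))
E
python3 fit.py
```

```text
red [ 0.6269  0.1387 -0.7995] [0.8 0.6 0.4 0.1 0.5 0.7 1.5 0.9]
blue [ 0.4599  0.1514 -1.1248] [0.7 1.3 0.7 0.2 0.7 2.8 1.5 0.9]
rack [ 0.5335 -0.188  -1.1881] [1.4 0.7 1.9 0.5 3.2 3.5 2.4 3.6 1.8 0.6 1.7 0.3 0.7 0.5 2.4 0.5 1. ]
red [ 0.5604 -0.2547  0.1336]
blue [ 0.4908 -0.2827  0.1336]
```

```bash
cat >g.py <<'E'
from h import *; import sys
f=json.load(open('fit.json')); n=sys.argv[1]; h=float(sys.argv[2]); v=f[n]
R=axes([-np.cos(v[2]),-np.sin(v[2]),0],[0,0,-1.])
print(to([v[0],v[1],h],R), env.sense()['t'], env.sense()['qpos'].round(2))
E
python3 g.py blue .15; python3 g.py red .15
```

```text
(array([ 4.841, -6.333,  0.959]), array([-1.000e-03, -1.000e-03, -1.093e+00])) 0.1 [ 1.17  0.44  0.02  1.57 -0.01  1.13 -0.08]
(array([ 6.399, -5.719,  0.958]), array([-1.0e-03, -1.0e-03, -1.3e+00])) 0.1 [ 1.17  0.44  0.02  1.57 -0.01  1.13 -0.08]
```

```bash

python3 -m creep '[[0.5,-0.5,-0.2,0,0,0,60],[1,-1,-0.4,0,0,0,60],[1,-1,-0.4,0,0,0,60]]'
for i in 1 2 3; do python3 -m creep '[[0.4,-0.4,0,0,0,0,60],[0.8,-0.8,0,0,0,0,60],[1,-1,0,0,0,0,60]]'; done | tail -1
python3 -m creep '[[0.4,-0.4,0,0,0,0,60],[0.8,-0.8,0,0,0,0,60],[0.8,-1,0,0,0,0,60],[0.8,-1,0,0,0,0,60]]'
python3 g.py blue .15
```

```text
t: 0.48
tcp_pos: [0.2529, -0.4691, 0.2866]
tool_rot: [0.988, 0.151, 0.001, 0.0]
contact_force: [-0.3, -2.0, -0.2]
finger_gap: 0.0666
grip_force: 0.0
grip_force: 0.0
t: 2.1
tcp_pos: [0.4954, 0.0233, 0.2853]
tool_rot: [0.989, 0.151, -0.0, -0.0]
contact_force: [0.4, -0.5, 0.1]
finger_gap: 0.06
grip_force: 0.0
(array([ 0.043, -1.328,  1.353]), array([-1.000e-03,  0.000e+00, -1.091e+00])) 2.1 [ 0.21  0.23 -0.44  1.79  0.11  1.15 -1.53]
```

```bash

python3 -m creep '[[0,-0.4,0,0,0,-0.11,60],[0,-0.8,0,0,0,-0.22,60],[0,-1,0,0,0,-0.33,60],[0,-1,0,0,0,-0.44,60],[0,-1,0,0,0,-0.55,60],[0,-1,0,0,0,-0.66,60],[0,-1,0,0,0,-0.77,60],[0,-1,0,0,0,-0.88,60],[0,-1,0,0,0,-1,60],[0,-1,0,0,0,-1,60]]'|tail -1
python3 g.py blue .10
```

```text
grip_force: 0.0
(array([0.36 , 0.041, 1.854]), array([-0.   ,  0.   , -0.096])) 3.35 [ 0.27  0.25 -0.75  1.81  0.19  1.16 -0.25]
```

```bash

python3 -m creep '[[0.36,0.04,0.5,0,0,-0.096,60],[0.36,0.04,1,0,0,-0.096,60],[0.36,0.04,1,0,0,-0.096,60]]'|tail -1
python3 -m creep '[[0,0,0.4,0,0,0,55],[0,0,0.8,0,0,0,50],[0,0,0.85,0,0,0,50],[0,0,0.85,0,0,0,50]]'|tail -1
python3 g.py blue .0215
```

```text
grip_force: 0.0
grip_force: 0.0
(array([-0.016, -0.015,  0.809]), array([0.001, 0.   , 0.002])) 4.225 [ 0.09  0.49 -0.68  2.03  0.44  0.77 -0.41]
```

```bash

python3 -m creep '[[0,-0.01,0.4,0,0,0,50],[0,-0.01,0.7,0,0,0,50],[-0.01,-0.01,0.81,0,0,0,50],[-0.01,-0.01,0.81,0,0,0,50]]'
python3 g.py blue .0215
python3 -m creep '[[0,0,0,0,0,0,10],[0,0,0,0,0,0,10],[0,0,0,0,0,0,10],[0,0,0,0,0,0,10]]' 30
```

```text
t: 4.72
tcp_pos: [0.4596, 0.1522, 0.0207]
tool_rot: [0.532, 0.847, 0.0, 0.0]
contact_force: [0.6, -0.0, 0.1]
finger_gap: 0.0503
grip_force: 0.0
(array([-0.008, -0.002, -0.008]), array([0.001, 0.   , 0.002])) 4.725 [-0.    0.61 -0.57  2.09  0.58  0.6  -0.54]
t: 5.22
tcp_pos: [0.459, 0.1521, 0.0201]
tool_rot: [0.531, 0.847, 0.0, 0.0]
contact_force: [-0.5, -0.5, 6.8]
finger_gap: 0.0217
grip_force: 30.0
```

```bash
cat >p.py <<'E'
from h import *; import sys
f=json.load(open('fit.json')); n=sys.argv[1]; h=float(sys.argv[2]); d=json.load(open('grip.json')); y=f['rack'][2]
u=np.array([np.cos(y),np.sin(y),0]); e=C35*u+[0,0,S35]; nn=-S35*u+[0,0,C35]
p=np.array(f[n+'_peg'])+h*nn+(d[1]+0.0)*nn-e*(0.065-d[0])
print(to(p,axes(-e,-nn)), p.round(4),env.sense()['t'], env.sense()['qpos'].round(2))
E
echo '[0.0005,0.0203]'>grip.json
python3 -m creep '[[0,0,-0.5,0,0,0,10],[0,0,-1,0,0,0,10],[0,0,-1,0,0,0,10]]'|tail -2
python3 -m creep '[[0,0,-0.5,0,0,0,10],[0,0,-1,0,0,0,10],[0,0,-1,0,0,0,10]]'|tail -2
python3 p.py blue .06;python3 p.py blue .12
```

```text
finger_gap: 0.0217
grip_force: 30.0
finger_gap: 0.0216
grip_force: 30.0
(array([-3.068, -1.555,  0.592]), array([ 0.016, -0.388,  0.041])) [ 0.4539 -0.191   0.1624] 5.975 [ 0.2   0.33 -0.79  1.89  0.28  1.02 -0.26]
(array([-2.725, -1.529,  0.101]), array([ 0.016, -0.388,  0.041])) [ 0.441  -0.159   0.2115] 5.975 [ 0.2   0.33 -0.79  1.89  0.28  1.02 -0.26]
```

```bash

for i in 1 2; do python3 -m creep '[[-0.45,-0.25,0,0,0,0,10],[-0.9,-0.5,0,0,0,0,10],[-0.9,-0.5,0,0,0,0,10]]'|tail -2;done
python3 -m creep '[[-0.4,-0.25,0,0,-0.08,0,10],[-0.8,-0.5,0,0.01,-0.18,0.02,10],[-0.9,-0.5,0.05,0.01,-0.28,0.04,10],[-0.9,-0.5,0.05,0.016,-0.388,0.041,10],[-0.9,-0.5,0.05,0.016,-0.388,0.041,10]]'|tail -2
python3 p.py blue .06; python3 - <<'E'
from h import *; import cv2
a=env.read_camera("top");cv2.imwrite("pics/top1.png",a)
b=env.read_camera("scene");cv2.imwrite("pics/scene1.png",b)
cv2.imwrite("pics/c3.png",np.hstack([cv2.resize(a[120:320,370:570],(400,400),interpolation=2),cv2.resize(b[200:400,80:280],(400,400),interpolation=2)]))
E
```

```text
finger_gap: 0.0216
grip_force: 30.0
finger_gap: 0.0219
grip_force: 30.0
finger_gap: 0.0219
grip_force: 30.0
(array([-0.035, -0.022,  0.643]), array([-0.001, -0.   ,  0.005])) [ 0.4539 -0.191   0.1624] 7.35 [ 0.31  0.21 -0.61  2.24  0.96  0.94 -0.57]
```

View pics/c3.png

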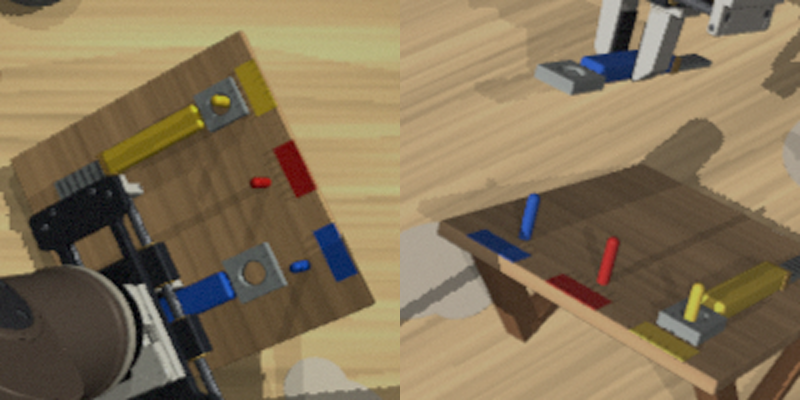

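Crop 3 shows the blue rasp held level with the board. Its eye is at top (496,255) and scene ≈(165,236), and the blue peg tip is at scene (146,298). Next I check these against the model.

```bash
cat >>fit.py <<'E'
import sys
print([tuple(x) for x in r.round(1).tolist()])
# peg-only fit with free height
tp=[o for o in K if abs(o[1][1]) in(0,75)]
f=lambda v:np.concatenate([(proj(n,place(v[:3],[np.array(p)/1e3+[0,0,v[3]]]))[0]-px) for n,p,px in tp])
r2=least_squares(f,list(out['rack'])+[0]); print('pegs',r2.x.round(4),r2.fun.reshape(-1,2).round(1).tolist())
q=env.sense(); Rt=Ro.from_quat(q['tool_rot'])
E=q['tcp_pos']+Rt.apply([-.0645,0,.0103]); print('eye pred',[proj(n,[E])[0].round(1) for n in('top','scene')])
E
python3 fit.py
```

```text
red [ 0.6269  0.1387 -0.7995] [0.8 0.6 0.4 0.1 0.5 0.7 1.5 0.9]
blue [ 0.4599  0.1514 -1.1248] [0.7 1.3 0.7 0.2 0.7 2.8 1.5 0.9]
rack [ 0.5335 -0.188  -1.1881] [1.4 0.7 1.9 0.5 3.2 3.5 2.4 3.6 1.8 0.6 1.7 0.3 0.7 0.5 2.4 0.5 1. ]
red [ 0.5604 -0.2547  0.1336]
blue [ 0.4908 -0.2827  0.1336]
[(-1.4, -0.3), (-0.5, 0.7), (-1.5, -1.9), (-0.4, 0.5), (-1.0, 3.2), (-1.8, -3.5), (-2.4, 0.9), (-3.6, -1.2), (-1.8, -0.3), (-0.6, 0.4), (-1.7, -0.6), (0.1, 0.3), (-0.5, 0.7), (0.5, 0.3), (-0.5, 2.4), (-0.1, 0.5), (-1.0, 0.3)]
pegs [ 0.5342 -0.1881 -1.2007  0.002 ] [[-1.2, -0.4], [0.1, 0.0], [-1.5, -0.5], [0.2, 0.3], [-1.2, -0.0], [-0.0, -0.4], [-0.7, 1.2], [-0.2, -0.7], [0.1, -0.3]]
eye pred [array([495. , 256.5]), array([165.1, 235.8])]
```

```bash
python3 - <<'E'
import cv2,numpy as np
for n in("top","scene"):
    a=cv2.imread(f"pics/{n}0.png"); h=cv2.cvtColor(a,cv2.COLOR_BGR2HSV)
    for c,m in(("blue",cv2.inRange(h,(108,120,60),(125,255,255))),("red",cv2.inRange(h,(0,170,60),(6,255,255))|cv2.inRange(h,(174,170,60),(180,255,255))),("yel",cv2.inRange(h,(22,170,60),(34,255,255)))):
        k,l,st,ce=cv2.connectedComponentsWithStats(m)
        for i in range(1,k):
            if 12<st[i,4]<500:
                ys,xs=np.nonzero(l==i); w=np.c_[xs,ys]-ce[i]; d=np.linalg.svd(w,full_matrices=0)[2][0]; pr=w@d
                print(n,c,st[i].tolist(),ce[i].round(1),(ce[i]+d*pr.min()).round(1),(ce[i]+d*pr.max()).round(1))
E
```

```text
top blue [527, 232, 21, 28, 297] [537.  245.7] [531.  233.5] [543.1 258. ]
top blue [516, 250, 9, 6, 40] [519.7 252.5] [523.7 251.2] [515.6 253.9]
top red [507, 190, 21, 29, 292] [516.8 204.1] [510.9 192. ] [522.7 216.2]
top red [495, 209, 11, 5, 47] [500.  210.9] [495.  210.9] [505.  210.9]
top yel [488, 150, 20, 28, 286] [497.3 163.6] [491.5 151.2] [502.9 175.6]
top yel [476, 168, 9, 6, 44] [480.  170.3] [475.7 169.1] [484.2 171.4]
scene blue [247, 0, 15, 39, 402] [254.6  17.2] [252.2  -0.7] [257.5  38.5]
scene blue [389, 0, 57, 13, 417] [417.5   4. ] [389.1   4.5] [445.1   3.4]
scene blue [339, 223, 27, 33, 377] [352.1 239.2] [362.3 223.9] [342.  254.3]
scene blue [140, 297, 10, 23, 136] [144.3 307.8] [147.  296.8] [141.5 319.1]
scene blue [114, 315, 31, 16, 181] [129.  322.3] [114.8 315.3] [142.9 329.2]
scene red [399, 274, 13, 41, 455] [405.1 294.2] [406.1 273.9] [404.1 314. ]
scene red [179, 318, 10, 25, 139] [183.6 330.2] [186.6 318.2] [180.6 341.9]
scene red [154, 338, 30, 16, 188] [168.9 345.3] [155.  338.1] [182.4 352.2]
```

```bash
cat >fit2.py <<'E'
from h import *
def bp(u,y,h=0): return np.array((-96+u*C35-h*S35,y,16+u*S35+h*C35))/1e3
t,s='top','scene'
O=[(t,0,-75,(519.7,252.5)),(t,0,0,(500,210.9)),(t,0,75,(480,170.3)),(s,0,-75,(144.3,307.8)),(s,0,0,(183.6,330.2)),
(t,1,-75,(537,245.7)),(t,1,0,(516.8,204.1)),(t,1,75,(497.3,163.6)),(s,1,-75,(129,322.3)),(s,1,0,(168.9,345.3))]
def f(v): return np.concatenate([proj(n,place(v[:3],[bp(205,y,18) if k==0 else bp(205+v[4],y,1)])+[0,0,v[3]])[0]-p for n,k,y,p in O])
r=least_squares(f,[.5335,-.188,-1.188,0,20]); print(r.x.round(4)); print(r.fun.reshape(-1,2).round(1).tolist())
d=json.load(open('fit.json')); d['rack']=r.x[:3].tolist()
for n,y in(('red',0),('blue',-75)): d[n+'_peg']=(place(r.x[:3],[bp(205,y)])[0]+[0,0,r.x[3]]).tolist(); print(n,np.round(d[n+'_peg'],4))
json.dump(d,open('fit.json','w'))
E
python3 fit2.py; python3 p.py blue .06
```

```text
[ 5.33100e-01 -1.88200e-01 -1.18610e+00  1.30000e-03  2.51941e+01]
[[-0.5, 0.2], [-0.6, -0.2], [0.1, -0.4], [-0.6, 0.1], [-0.5, -0.2], [-0.5, 0.1], [-0.4, -0.2], [-0.4, -0.4], [-0.5, 0.1], [-0.6, 0.2]]
red [ 0.5601 -0.2548  0.1349]
blue [ 0.4906 -0.283   0.1349]
(array([-0.041, -0.026,  0.632]), array([-0.002, -0.002,  0.004])) [ 0.4535 -0.1913  0.1637] 7.45 [ 0.31  0.21 -0.61  2.24  0.96  0.94 -0.57]
```

```bash

python3 -m creep '[[-0.04,-0.02,0.4,0,0,0,10],[-0.04,-0.025,0.7,0,0,0,10],[-0.04,-0.025,0.81,0,0,0,10],[-0.04,-0.025,0.81,0,0,0,10]]'
python3 p.py blue .02; python3 - <<'E'
from h import *; import cv2
a=env.read_camera("top");b=env.read_camera("scene");cv2.imwrite("pics/top2.png",a)
cv2.imwrite("pics/c4.png",np.hstack([cv2.resize(a[215:295,475:555],(400,400),interpolation=2),cv2.resize(b[260:340,105:185],(400,400),interpolation=2)]))
E
```

```text
t: 7.95
tcp_pos: [0.457, -0.2032, 0.1501]
tool_rot: [0.534, 0.791, -0.17, 0.247]
contact_force: [0.3, 0.5, -1.7]
finger_gap: 0.0218
grip_force: 30.0
(array([0.023, 0.013, 0.218]), array([-0.004, -0.002,  0.001])) [ 0.4621 -0.2126  0.1309] 7.95 [ 0.34  0.34 -0.53  2.28  1.19  0.84 -0.72]
```

View pics/c4.png

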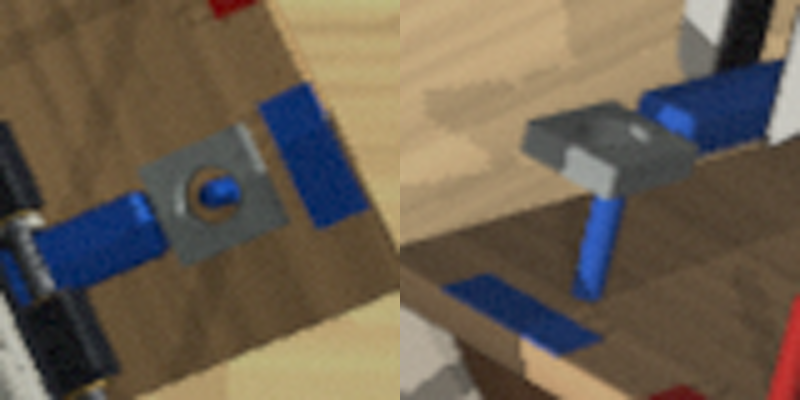

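Crop 4 shows the blue peg tip centred under the hole, at crop (215,195) → top ≈(518,254). I lower it along the peg.

```bash

python3 -m creep '[[0.02,0.01,0.1,0,0,0,10],[0.02,0.01,0.2,0,0,0,10],[0.02,0.01,0.3,0,0,0,10],[0.02,0.01,0.35,0,0,0,10],[0.02,0.01,0.35,0,0,0,10]]'
python3 p.py blue .000
```

```text
t: 8.68
tcp_pos: [0.4646, -0.2204, 0.1203]
tool_rot: [0.533, 0.791, -0.17, 0.247]
contact_force: [-0.2, 0.8, -0.8]
finger_gap: 0.0214
grip_force: 30.0
(array([0.006, 0.006, 0.066]), array([-0.004, -0.001,  0.001])) [ 0.4664 -0.2232  0.1145] 8.675 [ 0.35  0.41 -0.49  2.29  1.3   0.81 -0.81]
```

```bash

python3 -m creep '[[0.005,0.005,0.02,0,0,0,10],[0.005,0.005,0.04,0,0,0,10],[0.005,0.005,0.055,0,0,0,10],[0.005,0.005,0.06,0,0,0,10],[0.005,0.005,0.06,0,0,0,10]]'
python3 p.py blue .000
```

```text
t: 9.3
tcp_pos: [0.4665, -0.2228, 0.1156]
tool_rot: [0.533, 0.791, -0.17, 0.248]
contact_force: [-0.1, -0.1, -0.5]
finger_gap: 0.0214
grip_force: 30.0
(array([ 0.003, -0.002,  0.01 ]), array([-0.003, -0.001,  0.001])) [ 0.4664 -0.2232  0.1145] 9.3 [ 0.35  0.43 -0.49  2.29  1.32  0.81 -0.82]
```

```bash

python3 -m creep '[[0,0,0.01,0,0,0,10],[0,0,0.02,0,0,0,10],[0,0,0.025,0,0,0,10]]'|grep -E "tcp|contact"
python3 p.py blue .000
```

```text
tcp_pos: [0.4669, -0.2238, 0.1141]
contact_force: [-8.9, 9.3, 16.6]
(array([ 0.004, -0.002, -0.008]), array([-0.003, -0.   ,  0.001])) [ 0.4664 -0.2232  0.1145] 9.675 [ 0.35  0.43 -0.49  2.29  1.33  0.81 -0.83]
```

```bash

python3 -m creep '[[0,0,-0.005,0,0,0,21],[0,0,-0.01,0,0,0,36],[0,0,-0.01,0,0,0,36],[0,0,-0.01,0,0,0,36],[0,0,-0.01,0,0,0,36]]'|grep -E "tcp|contact|gap"
python3 -m creep '[[0,0,-0.1,0,0,0,36],[0,0,-0.3,0,0,0,36],[0,0,-0.6,0,0,0,36],[0,0,-1,0,0,0,36],[0,0,-1,0,0,0,36]]'|grep -E "tcp|contact|gap"
python3 -m creep '[[-0.1,0,-0.5,0,0,0,36],[-0.1,0,-0.8,0,0,0,36],[-0.1,0,-0.8,0,0,0,36]]'|grep -E "tcp|contact|gap"
python3 - <<'E'
from h import *; import cv2
a=env.read_camera("top");b=env.read_camera("scene");cv2.imwrite("pics/top3.png",a)
cv2.imwrite("pics/c5.png",np.hstack([cv2.resize(a[130:330,370:570],(400,400),interpolation=2),cv2.resize(b[250:410,95:255],(400,400),interpolation=2)]))
E
python3 g.py red .15
```

```text
tcp_pos: [0.4668, -0.2237, 0.1143]
contact_force: [-0.4, 0.0, -0.2]
finger_gap: 0.036
tcp_pos: [0.4469, -0.1684, 0.1989]
contact_force: [1.0, -0.9, 0.4]
finger_gap: 0.0359
tcp_pos: [0.4327, -0.1346, 0.269]
contact_force: [0.3, -0.7, -1.1]
finger_gap: 0.0363
(array([ 2.155,  2.842, -0.098]), array([-0.079,  0.383, -0.239])) 11.4 [ 0.32  0.1  -0.64  2.17  0.82  1.02 -0.43]
```

View pics/c5.png

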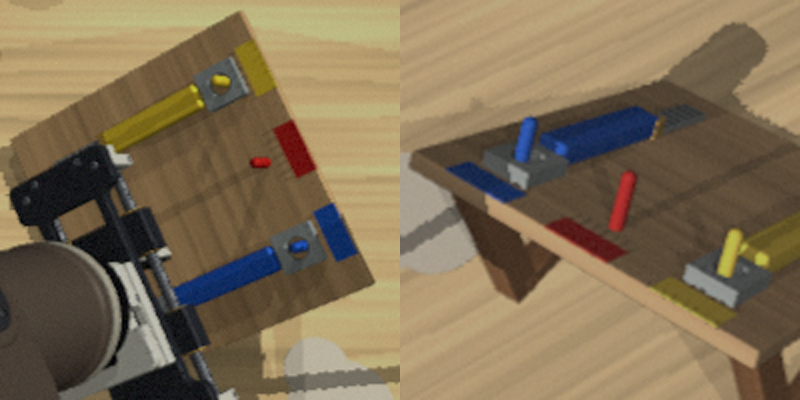

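Crop 5 shows the blue rasp lying flat on its peg, with the blade down the slope and parallel to the yellow one. I go for the red one.

```bash

python3 -m creep '[[0,0.2,0,-0.02,0.1,-0.06,50],[0,0.4,0,-0.04,0.2,-0.12,50],[0,0.6,0,-0.06,0.3,-0.18,50],[0,0.8,0,-0.079,0.383,-0.239,50],[0,0.8,0,-0.079,0.383,-0.239,50]]'|tail -1
python3 g.py red .15
```

```text
grip_force: 0.0
(array([0.938, 2.579, 1.156]), array([ 0.001, -0.004, -0.002])) 12.025 [ 0.61  0.32 -0.63  1.76  0.2   1.13  0.68]
```

```bash

for i in 1 2; do python3 -m creep '[[0.2,0.5,0,0,0,0,50],[0.4,1,0,0,0,0,50],[0.4,1,0,0,0,0,50]]'|tail -1; done
python3 -m creep '[[0.1,0.5,0.3,0,0,0,50],[0.14,0.58,0.8,0,0,0,50],[0.14,0.58,1,0,0,0,50],[0.14,0.58,1,0,0,0,50]]'|tail -1
python3 g.py red .06
```

```text
grip_force: 0.0
grip_force: 0.0
grip_force: 0.0
(array([-0.02 ,  0.016,  1.057]), array([-0.002, -0.001, -0.001])) 13.275 [ 0.09  0.61 -0.61  1.59  0.39  1.07  0.14]
```

```bash

python3 -m creep '[[-0.02,0.015,0.4,0,0,0,50],[-0.02,0.015,0.8,0,0,0,50],[-0.02,0.015,1,0,0,0,50],[-0.02,0.015,1,0,0,0,50]]'|tail -1
python3 g.py red .021
```

```text
grip_force: 0.0
(array([-0.006, -0.023,  0.467]), array([ 0., -0., -0.])) 13.775 [ 0.06  0.72 -0.56  1.66  0.47  0.9   0.08]
```

```bash

python3 -m creep '[[-0.006,-0.02,0.25,0,0,0,50],[-0.006,-0.02,0.4,0,0,0,50],[-0.006,-0.02,0.46,0,0,0,50],[-0.006,-0.02,0.46,0,0,0,50]]'|grep -E "tcp|contact"
python3 g.py red .021
python3 -m creep '[[0,0,0,0,0,0,10],[0,0,0,0,0,0,10],[0,0,0,0,0,0,10],[0,0,0,0,0,0,10]]' 30
python3 g.py red .021
python3 -m creep '[[0,0,-0.5,0,0,0,10],[0,0,-1,0,0,0,10],[0,0,-1,0,0,0,10]]'|tail -2
python3 -m creep '[[0,0,-0.5,0,0,0,10],[0,0,-1,0,0,0,10],[0,0,-1,0,0,0,10]]'|tail -2
python3 p.py red .12
```

```text
tcp_pos: [0.6274, 0.1401, 0.022]
contact_force: [0.4, 0.0, 0.5]
(array([-0.006, -0.013,  0.01 ]), array([ 0.001, -0.   ,  0.   ])) 14.275 [ 0.04  0.77 -0.53  1.69  0.51  0.82  0.05]
t: 14.78
tcp_pos: [0.6273, 0.1399, 0.0218]
tool_rot: [0.389, 0.921, 0.001, 0.0]
contact_force: [0.1, -0.6, 2.5]
finger_gap: 0.0216
grip_force: 30.0
(array([-0.006, -0.011,  0.008]), array([ 0.001, -0.   ,  0.   ])) 14.775 [ 0.04  0.77 -0.53  1.69  0.51  0.82  0.05]
finger_gap: 0.0216
grip_force: 30.0
finger_gap: 0.0217
grip_force: 30.0
(array([-1.122, -2.747,  0.106]), array([ 0.079, -0.383,  0.237])) [ 0.5101 -0.1313  0.2128] 15.525 [ 0.1   0.56 -0.64  1.52  0.35  1.17  0.18]
```

```bash
echo '[-0.0006,0.0218]'>grip.json
for i in 1 2; do python3 -m creep '[[-0.2,-0.5,-0.05,0,0,0,10],[-0.4,-1,-0.1,0,0,0,10],[-0.4,-1,-0.1,0,0,0,10]]'|tail -1; done
python3 -m creep '[[-0.1,-0.3,0,0.02,-0.09,0.06,10],[-0.2,-0.5,0,0.04,-0.19,0.12,10],[-0.3,-0.7,0,0.06,-0.29,0.18,10],[-0.3,-0.75,0.1,0.079,-0.383,0.237,10],[-0.3,-0.75,0.1,0.079,-0.383,0.237,10]]'|tail -1
python3 p.py red .06
```

```text
grip_force: 30.0
grip_force: 30.0
grip_force: 30.0
(array([0.068, 0.025, 0.745]), array([-0.002, -0.   ,  0.005])) [ 0.5223 -0.1615  0.1643] 16.9 [ 0.13  0.27 -0.47  2.09  0.91  1.   -0.51]
```

```bash

python3 -m creep '[[0.06,0.02,0.4,0,0,0.005,10],[0.07,0.025,0.8,0,0,0.005,10],[0.07,0.025,0.92,0,0,0.005,10],[0.07,0.025,0.92,0,0,0.005,10]]'|grep -E "contact"
python3 p.py red .02; python3 - <<'E'
from h import *; import cv2
a=env.read_camera("top");b=env.read_camera("scene")
cv2.imwrite("pics/c6.png",np.hstack([cv2.resize(a[170:250,455:535],(400,400),interpolation=2),cv2.resize(b[280:360,145:225],(400,400),interpolation=2)]))
E
```

```text
contact_force: [0.0, 0.0, -1.2]
(array([0.021, 0.009, 0.223]), array([-0.003, -0.001, -0.002])) [ 0.5309 -0.1828  0.1315] 17.4 [ 0.16  0.41 -0.39  2.13  1.1   0.87 -0.66]
```

View pics/c6.png

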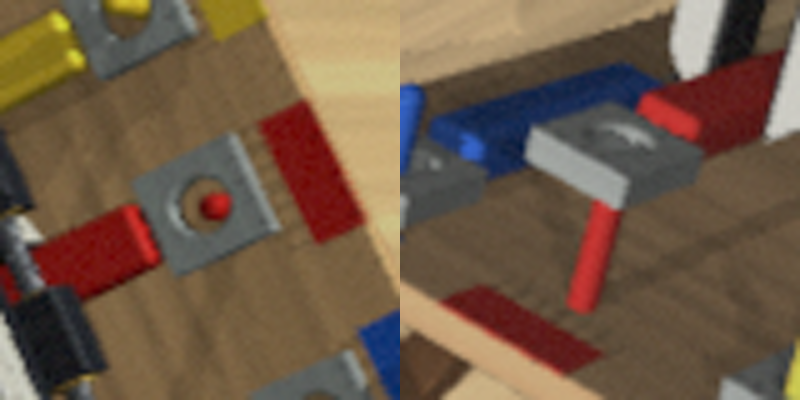

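Crop 6 shows the red peg tip at crop (215,207) inside the hole, whose centre is at (207,205). I lower it with a little less down-slope shift.

```bash

python3 -m creep '[[0.005,0.01,0.1,0,0,0,10],[0.01,0.01,0.2,0,0,0,10],[0.01,0.01,0.3,0,0,0,10],[0.01,0.01,0.35,0,0,0,10],[0.01,0.01,0.35,0,0,0,10]]'|grep contact
python3 p.py red 0
python3 -m creep '[[0,0.004,0.02,0,0,0,10],[0,0.004,0.04,0,0,0,10],[0,0.004,0.055,0,0,0,10],[0,0.004,0.065,0,0,0,10],[0,0.004,0.065,0,0,0,10]]'|grep contact
python3 p.py red 0
```

```text
contact_force: [-0.2, -0.6, -1.7]
(array([0.021, 0.004, 0.069]), array([-0.003, -0.001, -0.002])) [ 0.5352 -0.1934  0.1151] 18.125 [ 0.17  0.47 -0.36  2.14  1.19  0.83 -0.72]
contact_force: [0.4, 0.8, -1.9]
(array([ 0.022, -0.003,  0.009]), array([-0.003, -0.001, -0.002])) [ 0.5352 -0.1934  0.1151] 18.75 [ 0.18  0.48 -0.35  2.14  1.2   0.82 -0.73]
```

```bash

python3 -m creep '[[0,0,0.01,0,0,0,10],[0,0,0.02,0,0,0,10],[0,0,0.025,0,0,0,10]]'|grep -E "tcp|contact"
python3 p.py red 0
```

```text
tcp_pos: [0.5364, -0.1953, 0.1159]
contact_force: [-9.8, 9.0, 17.2]
(array([ 0.022, -0.004, -0.006]), array([-0.002, -0.   , -0.002])) [ 0.5352 -0.1934  0.1151] 19.125 [ 0.18  0.48 -0.35  2.14  1.21  0.82 -0.74]
```

```bash

python3 -m creep '[[0,0,-0.005,0,0,0,21],[0,0,-0.01,0,0,0,36],[0,0,-0.01,0,0,0,36],[0,0,-0.01,0,0,0,36],[0,0,-0.01,0,0,0,36]]'|grep -E "contact|gap"
python3 -m creep '[[0,0,-0.1,0,0,0,36],[0,0,-0.3,0,0,0,36],[0,0,-0.6,0,0,0,36],[0,0,-1,0,0,0,36],[0,0,-1,0,0,0,36]]'|grep -E "contact|gap"
python3 -m creep '[[0.3,0,-0.5,0,0,0,36],[0.7,0,-0.8,0,0,0,36],[1,0,-0.8,0,0,0,36],[1,0,-0.8,0,0,0,36],[1,0,-0.8,0,0,0,36],[1,0,-0.8,0,0,0,36]]'|grep -E "tcp|contact|gap"
python3 - <<'E'
from h import *; import cv2
a=env.read_camera("top");b=env.read_camera("scene")
cv2.imwrite("pics/c7.png",np.hstack([cv2.resize(a[130:330,370:570],(400,400),interpolation=2),cv2.resize(b[250:410,95:255],(400,400),interpolation=2)]))
E
```

```text
contact_force: [0.3, -0.9, 0.0]
finger_gap: 0.0364
contact_force: [0.7, -0.5, 0.0]
finger_gap: 0.0362
tcp_pos: [0.4681, -0.0246, 0.2065]
contact_force: [-0.2, 0.6, 0.6]
finger_gap: 0.0358
```

View pics/c7.png

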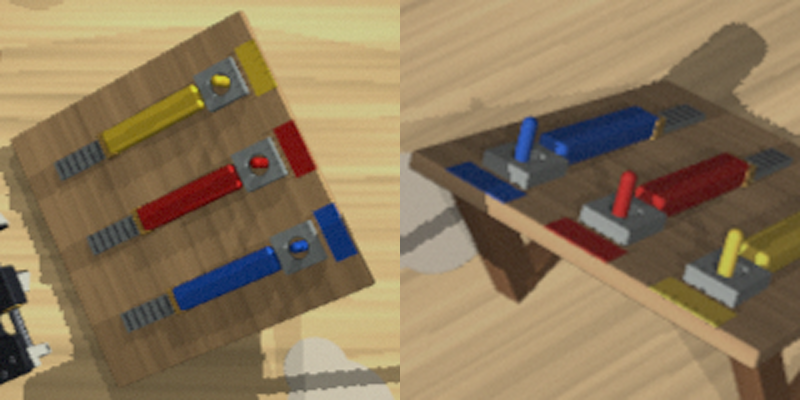

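Crop 7 shows all three rasps flat and parallel, each on the peg of its colour, with the gripper clear of them.

```bash
python3 -c "
from cell import env
print(env.close_job())"
```

```text
the job is handed in; nothing more can be done
None
```

I hung the red and blue rasps flat on their matching pegs, blades down the slope, and handed the job in at about 21 s; the last picture shows both in place and the yellow one still on its peg, but no verdict was returned, and I didn't re-check the figures or the tape at the end.

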